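# Seat a vial rack in the locating corner of a sloping rack reader

## Task

Lay the white rack of capped vials flat on the sloping window of the code reader, its long side up the slope, a little way from the low corner, and let it slide down. Where it hangs up, help it along with a light touch until it is fully home against both rails, press it snug there for a moment (about 5 N) and let it go, then press the read key on the reader's front ledge. Be gentle: never drop, bang or press the rack hard on the reader, and leave everything else on the bench where it is.

Things in the scene. Friction and masses are not known exactly. Their poses are not given: they have to be found in the camera images.
- rack: White plastic block rack of grey-capped vials (three empty places): 88 long (its x) by 56 wide (its y) by 42 mm high, the caps 8 mm above that; straight walls. Starts upright on the bench. Origin: centre of its underside; z up. 0.2 to 0.35 kg. Taken across its 56 mm width some 26 mm above its underside. Either way round will do.
- reader: The code reader: a fixed pale grey wedge-shaped instrument, 225 deep (its x) by 190 mm wide, 130 mm high at the back right, with a sloping top (stage) and along its front (-x, towards the robot) a level ledge, 36 mm high and 45 mm deep, with the read key. Origin: on the bench under its middle; z up.
- stage: The reader's fixed sloping top, one flat pane 158 (x) by 172 mm (y) with two rails meeting at its low corner, front left. Origin: that corner, where the rails' inner faces meet the glass. x runs up the slope along the side rail (rising 15 deg), y to the left (falling 10 deg), z square to the glass. Glass: z = 0, x 0 to 158, y -172 to 0 mm. The other two sides are open.
- front_rail: The fixed aluminium rail along the stage's low front edge, 150 long, 10 thick and 18 mm above the glass; its inner face is x = 0 of the stage, from y = -140 to 10 mm. Origin: middle of that face at the glass; axes as the stage's.
- side_rail: The fixed aluminium rail along the stage's left edge, 135 long, 10 thick and 18 mm above the glass; its inner face is y = 0 of the stage, from x = 0 to 135 mm. Origin: middle of that face at the glass; axes as the stage's.
- home (a point): Where the rack's origin must come, on the glass over the dark 84 by 52 mm window: x = 44, y = -28, z = 0 mm of the stage, the rack's long side on the side rail, its end on the front rail. Friction varies, about 0.17 to 0.25: a rack let go on the glass slides down the slope to a rail, then mostly hangs there short of the other; a push of 1 to 2 N moves it on.
- readkey_top (a point): Middle of the top of the read key, a round cream key 22 mm across on a grey collar on the reader's front ledge; its top stands 21 mm above the ledge (57 mm above the bench). It is pressed straight down.
- readkey (a joint): Travel of the read key in m: 0 up, 0.005 fully down (it counts as pressed from 0.0035); it springs back. It takes 1.5 N to start and 5 N to bottom.
- pcr_rack: Orange tube rack, 125 by 85 by 26 mm, to be left alone. Origin: centre of its underside.
- jar: Lidded glass jar, 76 mm across and 105 mm high, to be left alone. Origin: centre of its underside.
- tube_stand: Yellow stand of eight large red-capped tubes, 145 by 75 by 115 mm high, to be left alone. Origin: centre of its underside.
- foam_block: White foam tube block, 110 by 85 by 60 mm with a few tall vials, to be left alone. Origin: centre of its underside.
- marker: Marker pen, 135 mm long and 15 mm thick along its x, to be left alone. Origin: centre of its underside.
- wash: White bottle, 60 mm across and 150 mm high, to be left alone. Origin: centre of its underside.

How it is judged:
On the way, in this order (a step that is already met when the one before it is completed fails the run):
1. the rack lies flat and fully home, within 1.5 mm of both rails, and is pressed snug on a rail (over 2.5 N on the front or the side rail) (x of rack in the frame of stage between 0.0425 and 0.0455 m and y of rack in the frame of stage between -0.0295 and -0.0265 m and z of rack in the frame of stage below 0.0015 m and angle between the x axis of rack and the x axis of stage, either way round below 0.04 rad and angle between the z axis of rack and the z axis of stage, either way round below 0.03 rad and angle between rack's own z axis and vertical below 0.6 rad and (contact force between rack and front_rail above 2.5 N or contact force between rack and side_rail above 2.5 N)), for 0.2 s.
2. with the rack home, the read key is pressed down (x of rack in the frame of stage between 0.0425 and 0.0455 m and y of rack in the frame of stage between -0.0295 and -0.0265 m and z of rack in the frame of stage below 0.0015 m and angle between the x axis of rack and the x axis of stage, either way round below 0.04 rad and angle between the z axis of rack and the z axis of stage, either way round below 0.03 rad and angle between rack's own z axis and vertical below 0.6 rad and value of joint readkey above 0.0035 m), for 0.05 s.
At the end, for the whole second after the job is handed in: The rack lies still and flat on the glass, fully home: within 1.5 mm of both rails and within 0.04 rad of their direction; it is let go, and the read key has been pressed and is up again (x of rack in the frame of stage between 0.0425 and 0.0455 m and y of rack in the frame of stage between -0.0295 and -0.0265 m and z of rack in the frame of stage below 0.0015 m and angle between the x axis of rack and the x axis of stage, either way round below 0.04 rad and angle between the z axis of rack and the z axis of stage, either way round below 0.03 rad and angle between rack's own z axis and vertical below 0.6 rad and linear speed of rack below 0.005 m/s and value of joint readkey below 0.0015 m and contact force between rack and the fingers below 0.05 N); the robot touches nothing.
It fails at once if the rack is dropped, knocked or pressed on the reader with more than 30 N (contact force between rack and reader above 30 N).
It fails at once if the robot presses on the reader with more than 35 N (contact force between the arm and reader above 35 N).
It fails at once if another thing on the bench is moved by more than 15 mm (distance of any of pcr_rack, jar, tube_stand, foam_block, marker, wash from where it was at the start of the episode above 0.015 m).
It also fails if it takes over 67 s, if anything falls off the work surface, if the arm or the gripper's body presses on something with over 40 N, if the wrist force passes 120 N, or if a joint passes its speed limit or range.

## Robot

A 7-joint arm with a two-finger parallel gripper is mounted at the origin on the work surface. World frame = base frame: x ahead of the robot, y to its left, z up, the work surface at z = 0. Lengths are in m, angles in rad, forces in N, time in s.
With the tool pointing down it reaches from about 0.35 to 0.775 m from the base axis. Payload 3.1 kg.
Tool frame: the origin (TCP) lies at the very end of the fingers, on their centre line; the grasp point (between the pads) lies 19 mm behind it (robot.pinch_z is the distance from the TCP to the grasp point, in m); z points along the fingers, y is the line along which they close (so a half turn about z gives the same grasp; the last joint's range is limited). The gripper opens to 85 mm and grips with 20 to 120 N. Pads are 22 mm wide; open, the fingers measure 114 mm over their backs; the gripper's body (76 mm by 85 mm) begins 54 mm behind the grasp point. The pads swing forward as they close: fully open they stand 13 mm farther back than shut.
Start: joints at [1.156, 0.311, 0.014, 1.512, -0.004, 1.319, -0.027], TCP at [0.2, -0.512, 0.231] pointing down, gripper open.
Joint ranges: [-2.7, 2.7], [-0.3, 1.91], [-1.27, 1.3], [0.12, 2.57], [-1.44, 4.58], [0.2, 2.03], [-3.05, 3.05]. Speed limits (rad/s): [2.79, 2.79, 3.14, 3.14, 3.14, 3.14, 3.14].

## Interface

Orientations are given as a unit quaternion [x, y, z, w].
In Python, from plant import robot gives the robot as it stands.
- The arm moves only by the shell command python3 jog.py 'ROWS' [OPENING] [FORCE]. ROWS is a JSON list that holds a single list of rows (three levels of brackets), with 1 to 5 rows, each of 6 numbers: dx, dy, dz in units of 20 mm, then a rotation vector rx, ry, rz in units of 0.2 rad; each row shifts and turns the commanded pose from where the row before left it, along the tool's axes as they then stand; what a row does not reach is not made up. A row lasts 1/12 s, in which the tool goes at most 0.0417 m and 0.125 rad, less where a joint would pass 70% of its speed; a pose out of reach is approached as far as the arm can. OPENING is the finger opening in m, set as the command begins (- or left out keeps the last). The fingers move at their own pace and stop on an object; FORCE is the grip in N (left out, the last holds). Time passes only in rows, so rows that do not move let the fingers close. It prints the time, the measured TCP pose, the force, the opening and the grip force at its end. Input that does not fit is refused with a message, and nothing moves.
- robot.state(): the state, without advancing time (a new reading comes with each control period).
- robot.capture(name): name is "scene" or "top" or "wrist"; returns the picture (420x560x3 uint8, red, green, blue); there is no depth.
- robot.camera_params(name): a dict with "fovy" (degrees; the focal length in pixels is half the picture's height over the tangent of half this angle, whatever the lens; pixels are square), "cx", "cy" (the principal point, pixels), "distortion" ([k1, k2, p1, p2, k3] as OpenCV has them; the pictures are not rectified), "xyz" and "attitude" of the camera in the world; the wrist camera has in their place "tool_from_camera" (4x4, takes a point from camera to tool coordinates, whose origin is the TCP and whose axes are the flange's). Camera axes: x right, y up, looking along -z (the intrinsics and any distortion apply to the point x, -y, -z); pixel columns grow to the right and rows downward; lengths in m; the calibration is good to about 2 mm. A picture is of the moment at which its call begins: read the wrist's pose just before it. camera_params takes no time and is no camera call.
- robot.job_done(): hands the job in; it is judged then, once.
The state is a dict: "t": time; "joint_positions": joint angles; "qd": joint speeds; "tau": joint torques, N m; "tool_pos": TCP position; "tcp_rot": TCP orientation; "force": force on the tool from outside, world axes, zero at the start; "torque": the same for the moment, N m; "gripper_width": finger opening in m; "gripper_force": force on a finger pad.
Only numpy, scipy, OpenCV 4.12 (cv2) and the standard library are available. Lean on these libraries where they do the work, as an engineer would, in place of code of your own. Each camera call takes 0.05 s, during which the arm holds its last target. There are 200 camera calls.

## Working session

There is one attempt and no reset: what is moved stays moved. The work goes in short steps, Python scripts to look and compute and a shell command to move; the robot and the scene stay as the last step left them, time stands still between calls to the robot, and variables do not carry over. Pictures are saved under pics/ and viewed, at most 10 in all, crops included, and the job is handed in when it is done.

```bash
ls; mkdir -p pics; python3 - <<'E'
from plant import robot
import cv2,json
for n in ["scene","top","wrist"]:
    im=robot.capture(n); cv2.imwrite(f"pics/{n}0.png",im[:,:,::-1])
    print(n,robot.camera_params(n))
print(robot.state())
E
```

```text
jog.py
pics
plant.py
scene {'fovy': 56.580539160450606, 'cx': 277.3737540982287, 'cy': 211.66801156984687, 'distortion': array([-0.07921667,  0.        ,  0.        ,  0.        ,  0.        ]), 'xyz': array([ 1.29794615, -0.15700216,  0.94804018]), 'attitude': array([0.27355931, 0.21915813, 0.59740839, 0.72127542])}
top {'fovy': 45.970260487694745, 'cx': 285.7381749122343, 'cy': 211.64645403649592, 'distortion': array([0.04743312, 0.        , 0.        , 0.        , 0.        ]), 'xyz': array([ 0.39570487, -0.02636854,  1.34552689]), 'attitude': array([ 0.05734137, -0.04409077, -0.6981189 ,  0.71231873])}
wrist {'fovy': 65.01331123359162, 'cx': 281.84143883069, 'cy': 208.71555526074283, 'distortion': array([-0.05062309,  0.        ,  0.        ,  0.        ,  0.        ]), 'tool_from_camera': array([[ 9.80200257e-04,  9.44465102e-01,  3.28610270e-01,
         8.53563458e-02],
       [ 9.99999360e-01, -1.11128860e-03,  2.11112294e-04,
        -8.71450370e-04],
       [ 5.64569041e-04,  3.28609853e-01, -9.44465587e-01,
        -1.42330102e-01],
       [ 0.00000000e+00,  0.00000000e+00,  0.00000000e+00,
         1.00000000e+00]])}
{'t': 0.15, 'joint_positions': array([ 1.15628294,  0.31152753,  0.01400901,  1.51271097, -0.00440989,
        1.31918169, -0.02718939]), 'qd': array([ 0.00020084, -0.00176409,  0.00066683, -0.00414   ,  0.00086425,
       -0.00071668,  0.0004409 ]), 'tau': array([ 8.92632033e-04, -3.80272472e+01,  1.46527668e-01, -2.30847126e+01,
        1.22308556e-02,  9.72908194e-03,  2.46486373e-06]), 'tool_pos': array([ 0.20013845, -0.51169538,  0.23046958]), 'tcp_rot': array([ 9.82669619e-01,  1.85363459e-01, -2.02540258e-04, -8.75217926e-04]), 'force': array([-0.09165769, -0.17723004, -0.41173711]), 'torque': array([-8.29593097e-05, -2.00362313e-03, -1.77734536e-02]), 'gripper_force': 0.0, 'gripper_width': 0.08528803516038574}
```
View top at enlarged 800x600? Each view within 800x600. Let me view top upscaled 1.42x.

```bash
python3 - <<'E'
import cv2
for n in ["top","scene"]:
    im=cv2.imread(f"pics/{n}0.png"); cv2.imwrite(f"pics/{n}0b.png",cv2.resize(im,(800,600),interpolation=cv2.INTER_CUBIC))
E
```

View pics/top0b.png

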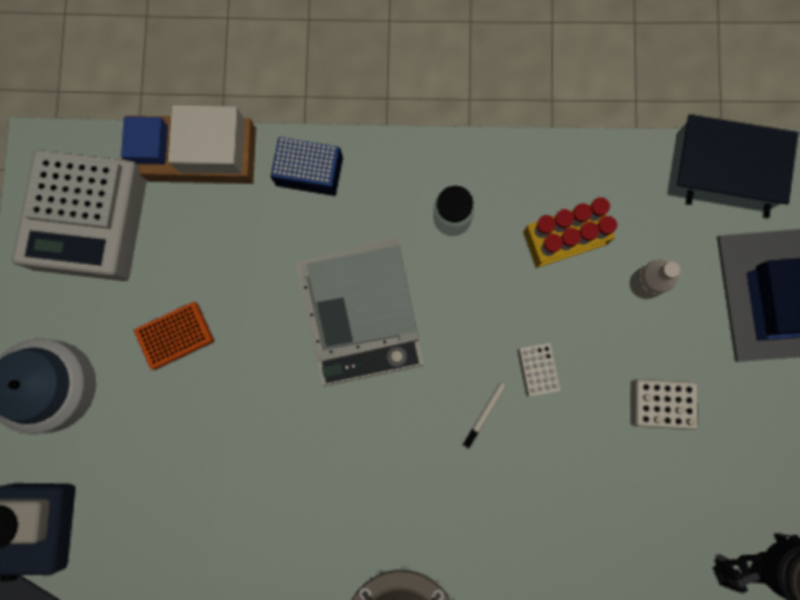

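View pics/scene0b.png

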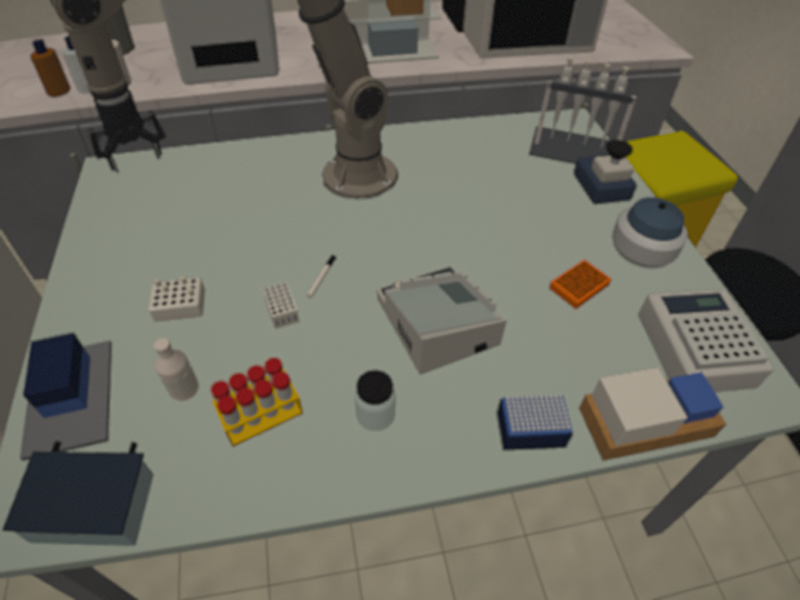

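```bash
cat > h.py <<'E'
import numpy as np,cv2
from scipy.spatial.transform import Rotation as R
def cam(p,state=None):
    f=210/np.tan(np.radians(p['fovy'])/2)
    K=np.array([[f,0,p['cx']],[0,f,p['cy']],[0,0,1]])
    if 'xyz' in p: M=R.from_quat(p['attitude']).as_matrix();o=np.array(p['xyz'])
    else:
        T=np.array(p['tool_from_camera']);Rt=R.from_quat(state['tcp_rot']).as_matrix()
        M=Rt@T[:3,:3];o=Rt@T[:3,3]+state['tool_pos']
    return K,np.array(p['distortion']),M@np.diag([1,-1,-1.]),o   # cv camera->world
def topix(c,P):
    K,D,M,o=c; r=cv2.Rodrigues(M.T)[0]
    return cv2.projectPoints(np.array(P,float).reshape(-1,3),r,-M.T@o,K,D)[0].reshape(-1,2)
def toworld(c,uv,z):
    K,D,M,o=c
    n=cv2.undistortPoints(np.array(uv,float).reshape(-1,1,2),K,D).reshape(-1,2)
    d=np.c_[n,np.ones(len(n))]@M.T
    return o+d*((z-o[2])/d[:,2])[:,None]
def tool(state,v): # world vector -> tool axes
    return R.from_quat(state['tcp_rot']).inv().apply(v)
E
python3 - <<'E'
from h import *
from plant import robot
c=cam(robot.camera_params('top')); s=.7
def w(uv,z): return np.round(toworld(c,np.array(uv)*s,z),3).tolist()
print('rack top',w([[519,347],[550,344],[560,389],[528,394]],.046))
print('key',w([[397,355]],.057)); 
print('ledge',w([[324,384],[421,363]],.036)); print('back corners',w([[298,264],[401,243]],.12))
print('marker',w([[501,385],[467,445]],.008))
print('base',w([[400,590]],0.0), 'robot pix',topix(c,[[0,0,0]])/s)
print('jar',w([[455,203]],.105),'stand',w([[570,240]],.05),'foam',w([[666,404]],.06),'wash',w([[657,278]],.1))
E
```

```text
rack top [[0.505, -0.205, 0.046], [0.511, -0.261, 0.046], [0.43, -0.278, 0.046], [0.42, -0.221, 0.046]]
key [[0.484, 0.018, 0.057]]
ledge [[0.43, 0.152, 0.036], [0.472, -0.026, 0.036]]
back corners [[0.637, 0.195, 0.12], [0.679, 0.014, 0.12]]
marker [[0.436, -0.176, 0.008], [0.324, -0.114, 0.008]]
base [[0.066, 0.005, 0.0]] robot pix [[401.69709993 629.30901554]]
jar [[0.758, -0.082, 0.105]] stand [[0.706, -0.299, 0.05]] foam [[0.408, -0.462, 0.06]] wash [[0.627, -0.44, 0.1]]
```

The manual's scale: shifts go in units of 20 mm and turns go in units of 0.2 rad. Converting my numbers, 0.0385 m is 1.925, -0.0172 m is -0.86.

```bash
python3 jog.py '[[[1.925,-0.86,0,0,0,0],[1.925,-0.86,0,0,0,0],[1.925,-0.86,0,0,0,0],[1.925,-0.86,0,0,0,0],[1.925,-0.86,0,0,0,0]]]' 0.085 30
python3 jog.py '[[[1.925,-0.86,0,0,0,0],[1.925,-0.86,0,0,0,0],[1.925,-0.86,0,0,0,0],[1.925,-0.86,0,0,0,0],[0,0,0,0,0,0.425]]]'
python3 jog.py '[[[0,0,0,0,0,0.425],[0,0,0,0,0,0],[0,0,0,0,0,0]]]'
cat > cap.py <<'E'
import sys,pickle
from h import *
from plant import robot
n=sys.argv[1]; st=robot.state(); im=robot.capture('wrist')
cv2.imwrite(f'pics/{n}.png',im[:,:,::-1]); pickle.dump(cam(robot.camera_params('wrist'),st),open(f'{n}.pkl','wb'))
cv2.imwrite(f'pics/{n}b.png',cv2.resize(im[:,:,::-1],(800,600),interpolation=cv2.INTER_CUBIC))
print(st['t'],st['tool_pos'],st['force'])
E
python3 cap.py w1
```

```text
t: 0.57
tool_pos: [0.3473, -0.3621, 0.2311]
tcp_rot: [0.983, 0.185, -0.0, -0.0]
force: [0.7, 0.4, -0.2]
gripper_width: 0.0849
gripper_force: 0.0
t: 0.98
tool_pos: [0.4704, -0.2341, 0.2311]
tcp_rot: [0.989, 0.151, 0.003, -0.003]
force: [0.5, 0.9, 0.2]
gripper_width: 0.085
gripper_force: 0.0
t: 1.23
tool_pos: [0.4631, -0.2452, 0.2309]
tcp_rot: [0.995, 0.102, -0.0, -0.0]
force: [0.2, -0.1, 0.3]
gripper_width: 0.0846
gripper_force: 0.0
1.2333 [ 0.46313709 -0.24517575  0.23090023] [ 0.17155098 -0.07800076  0.28000891]
```

View pics/w1b.png

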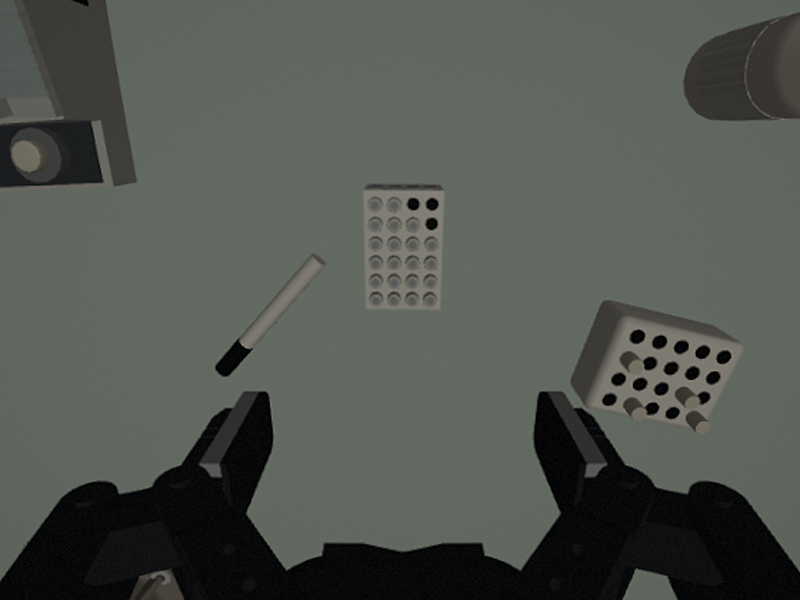

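The wrist view shows the rack top, corners about (364,190), (443,190), (440,308), (366,308) in the 800 px picture. The marker is at left, 300–320 px, with its near end at (320,258).

```bash
python3 - <<'E'
from h import *
import pickle
from plant import robot
c=pickle.load(open('w1.pkl','rb'))
P=toworld(c,np.array([[363.5,190.5],[443.5,190.5],[440.5,308],[366,308]])*.7,.042)
print(P.round(4)); m=P.mean(0);print('centre',m)
print('len',np.linalg.norm(P[0]-P[3]),np.linalg.norm(P[1]-P[2]),'wid',np.linalg.norm(P[0]-P[1]),np.linalg.norm(P[3]-P[2]))
d=(P[0]+P[1]-P[2]-P[3]);yaw=np.arctan2(d[1],d[0]);print('yaw',yaw)
st=robot.state();M=R.from_quat(st['tcp_rot']).as_matrix();print('tool x yaw',np.arctan2(M[1,0],M[0,0]))
print('move tool',tool(st,[m[0]-st['tool_pos'][0],m[1]-st['tool_pos'][1],.007-st['tool_pos'][2]]))
print('marker near end',toworld(c,np.array([[322,258]])*.7,.01), 'foam',toworld(c,np.array([[575,385]])*.7,.03))
print('reader corner', toworld(c,np.array([[135,183],[105,184]])*.7,0),toworld(c,np.array([[105,186],[25,156]])*.7,.036),toworld(c,np.array([[25,156]])*.7,.057))
E
```

```text
[[ 0.505  -0.2077  0.042 ]
 [ 0.5163 -0.2618  0.042 ]
 [ 0.4315 -0.2797  0.042 ]
 [ 0.42   -0.225   0.042 ]]
centre [ 0.46819184 -0.24353961  0.042     ]
len 0.08672776579607502 0.0867160071271201 wid 0.055351656997476954 0.05593154374775529
yaw 0.20405266659595103
tool x yaw 0.20379895002507567
move tool [ 0.00564825 -0.00081908  0.22400216]
marker near end [[ 0.44235027 -0.18287927  0.01      ]] foam [[ 0.38357675 -0.40722772  0.03      ]]
reader corner [[ 0.46993659 -0.02701226  0.        ]
 [ 0.46449498 -0.00285252  0.        ]] [[ 0.47097412 -0.02449153  0.036     ]
 [ 0.48126153  0.0346786   0.036     ]] [[0.48532551 0.01838167 0.057     ]]
```

In the tool's units: 0.04 m is 2, 0.0136 m is 0.68.

```bash
python3 jog.py '[[[0.68,-0.04,1.5,0,0,0],[0,0,2,0,0,0],[0,0,2,0,0,0],[0,0,1.75,0,0,0],[0,0,1,0,0,0]]]' 0.068 30
python3 jog.py '[[[0,0,1,0,0,0],[0,0,1,0,0,0],[0,0,0.5,0,0,0],[0,0,0.45,0,0,0],[0,0,0,0,0,0]]]'
```

```text
t: 1.7
tool_pos: [0.4732, -0.2411, 0.0621]
tcp_rot: [0.995, 0.101, -0.003, -0.002]
force: [0.1, -0.3, -0.9]
gripper_width: 0.0677
gripper_force: 0.0
t: 2.12
tool_pos: [0.4753, -0.2415, 0.0059]
tcp_rot: [0.995, 0.101, -0.001, -0.001]
force: [-0.3, -0.0, -0.3]
gripper_width: 0.0681
gripper_force: 0.0
```

```bash
python3 jog.py '[[[0,0,0,0,0,0],[0,0,0,0,0,0],[0,0,0,0,0,0],[0,0,0,0,0,0],[0,0,0,0,0,0]]]' 0.045 30
python3 jog.py '[[[0,0,-1.5,0,0,0],[0,0,-2,0,0,0],[0,0,-2,0,0,0],[0,0,-2,0,0,0],[0,0,-2,0,0,0]]]'
```

```text
t: 2.53
tool_pos: [0.477, -0.2417, 0.0079]
tcp_rot: [0.995, 0.101, 0.0, 0.0]
force: [-0.2, -0.5, -0.5]
gripper_width: 0.0557
gripper_force: 33.0
t: 2.95
tool_pos: [0.476, -0.2411, 0.1992]
tcp_rot: [0.995, 0.101, -0.0, -0.0]
force: [1.8, -0.5, -2.1]
gripper_width: 0.0556
gripper_force: 34.1
```

In the tool's units: -0.0337 m is -1.685, 0.0131 m is 0.655.

```bash
python3 jog.py '[[[0.655,-1.685,-0.395,0,0,0],[0.655,-1.685,-0.395,0,0,0],[0.655,-1.685,-0.395,0,0,0],[0.655,-1.685,-0.395,0,0,0],[0.655,-1.685,-0.395,0,0,0]]]'
python3 jog.py '[[[0.655,-1.685,-0.395,0,0,0],[0.655,-1.685,-0.395,0,0,0],[0.655,-1.685,-0.395,0,0,0],[0.655,-1.685,-0.395,0,0,-0.13],[0,0,0,0,0,0]]]'
python3 jog.py '[[[0,0,0,0,0,0],[0,0,0,0,0,0],[0,0,0,0,0,0],[0,0,0,0,0,0]]]'
python3 cap.py w2
```

```text
t: 3.37
tool_pos: [0.5064, -0.0616, 0.2373]
tcp_rot: [0.995, 0.101, -0.0, 0.0]
force: [1.7, -0.0, -2.2]
gripper_width: 0.0552
gripper_force: 34.2
t: 3.78
tool_pos: [0.5309, 0.0917, 0.2704]
tcp_rot: [0.992, 0.122, 0.002, -0.005]
force: [-0.2, 2.9, -1.4]
gripper_width: 0.0557
gripper_force: 34.2
t: 4.12
tool_pos: [0.5308, 0.0771, 0.2679]
tcp_rot: [0.994, 0.112, -0.001, 0.001]
force: [-0.5, -0.1, -2.4]
gripper_width: 0.0558
gripper_force: 34.2
4.1167 [0.53084819 0.07712854 0.26786983] [-0.54552976 -0.09749448 -2.40627369]
```

View pics/w2b.png

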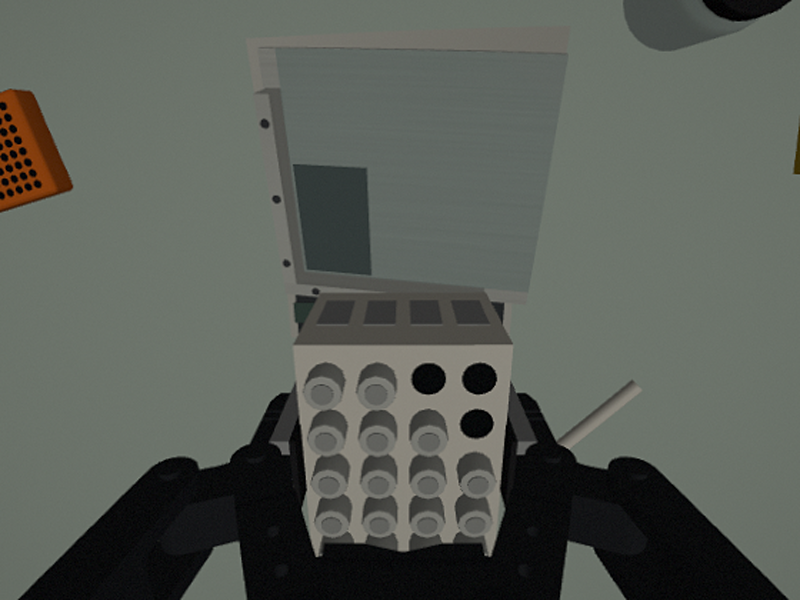

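The reader's stage is fully visible above the held rack: dark window at (293–371, 164–275), glass back corners (277,47) and (567,54). I'll enlarge that part.

```bash
python3 -c "
import cv2
im=cv2.imread('pics/w2.png')[14:219,165:410]
im=cv2.convertScaleAbs(im,alpha=1.8,beta=0)
cv2.imwrite('pics/w2c.png',cv2.resize(im,None,fx=2.9,fy=2.9,interpolation=cv2.INTER_CUBIC))"
```

```text
(no output)
```

View pics/w2c.png

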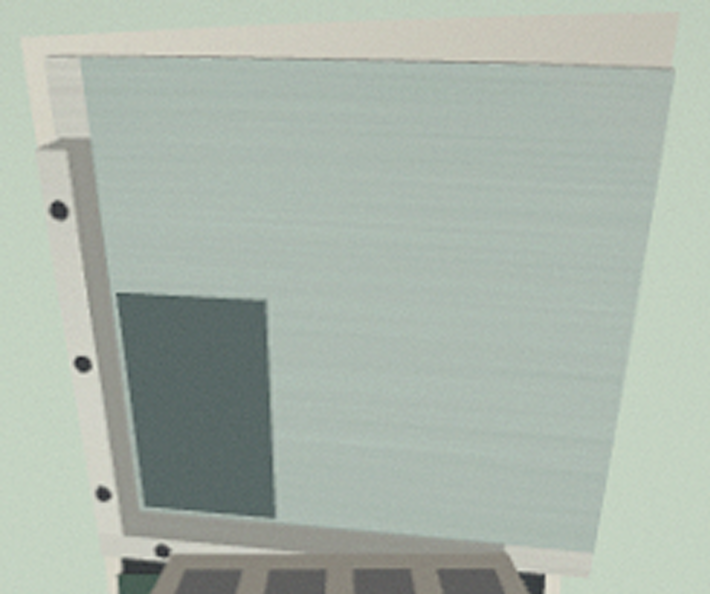

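```bash
cat > fit.py <<'E'
from h import *
import pickle
from scipy.optimize import least_squares
c=pickle.load(open('w2.pkl','rb'))
S=np.array([[158,0,0],[158,-172,0],[86,-2,0],[86,-54,0],[2,-54,0],[2,-2,0],[0,-172,0],[135,0,18],[135,10,18],[135,0,0],[0,0,0],[0,0,18]])/1e3
px=np.array([[82,57],[673,69],[117,293],[266,300],[275,518],[144,507],[595,553],[67,151],[38,150],[92,140],[124,535],[105,537]],float)/2.9+[165-.33,14-.33]
def Rs(yaw,o):
    a,b=np.radians(15),np.radians(10)
    if o==0: return R.from_euler('ZYX',[yaw,-a,-b])
    return R.from_euler('ZXY',[yaw,-b,-a])
for o in (0,1):
    f=lambda p:(topix(c,Rs(p[3],o).apply(S)+p[:3])-px).ravel()
    s=least_squares(f,[.49,.13,.06,.23],loss='soft_l1',x_scale=[.01,.01,.01,.1]);print('fit',o,s.x,s.cost)
    if o==0: print(f(s.x).reshape(-1,2).round(1).tolist())
g=lambda p:(topix(c,R.from_rotvec(p[3:]).apply(S)+p[:3])-px).ravel()
s=least_squares(g,np.r_[s.x[:3],Rs(s.x[3],0).as_rotvec()],loss='soft_l1',x_scale=[.01,.01,.01,.1,.1,.1])
M=R.from_rotvec(s.x[3:]);print('free',s.x[:3],s.cost,M.as_euler('ZYX',degrees=True),np.degrees(np.arcsin(M.as_matrix()[2])))
E
python3 fit.py
```

```text
fit 0 [0.49723441 0.14979208 0.05435605 0.2272711 ] 18.990192092042985
[[-0.6, 0.4], [0.9, 0.7], [-0.3, 0.0], [-0.1, 0.4], [0.1, 0.3], [0.0, -0.0], [-0.5, 0.0], [-0.0, -0.2], [-0.9, -0.0], [-0.5, -0.3], [5.4, -8.3], [6.3, -0.5]]
fit 1 [0.49715496 0.14972945 0.05411706 0.18197339] 18.7356615636135
free [0.49652991 0.14999297 0.05612205] 17.062441519520082 [ 12.87748026 -13.69021495  -9.30027359] [13.69021495 -9.03380386 73.49964094]
```

```bash
sed -i 's/,\[0,0,0\],\[0,0,18\]\]/,[0,0,18]]/; s/,\[105,537\]//' fit.py; python3 fit.py
```

```text
fit 0 [0.49733233 0.14957412 0.05358882 0.2288232 ] 1.104671255744001
[[-0.4, 0.5], [0.6, 0.5], [-0.1, -0.1], [0.1, 0.2], [0.4, 0.0], [0.3, -0.3], [-0.4, -0.5], [0.2, -0.1], [-0.6, -0.0], [-0.3, -0.3], [0.1, -0.1]]
fit 1 [0.4972505  0.14951239 0.05339957 0.18338748] 0.7805498587085302
free [0.49706839 0.14952281 0.05366919] 0.6067416967739077 [ 13.16505166 -14.39392377 -10.34565701] [ 14.39392377 -10.01749565  72.33784858]
```

```bash
cat > st.py <<'E'
from h import *
from plant import robot
O=np.array([.4973,.1496,.0536]);RS=R.from_euler('ZYX',[.229,-np.radians(15),-np.radians(10)])
RT=RS*R.from_rotvec([np.pi,0,0])
def go(p): # stage TCP target (mm) -> rotvec in tool, then translation in tool after that rotation
    st=robot.state();r=R.from_quat(st['tcp_rot']).inv()*RT
    print('t',st['t'],'tcp in stage mm',(RS.inv().apply(st['tool_pos']-O)*1e3).round(2),'F stage',RS.inv().apply(st['force']).round(2),'w',round(st['gripper_width'],4))
    print('rot',r.as_rotvec().round(4),'trans after rot',RT.inv().apply(RS.apply(np.array(p)/1e3)+O-st['tool_pos']).round(4))
if __name__=='__main__':
    import sys; go([float(a) for a in sys.argv[1:4]])
E
python3 st.py 73 -58 58
```

```text
t 4.1667 tcp in stage mm [  71.23 -112.01  186.21] F stage [-0.44  0.48 -2.11] w 0.0557
rot [-0.1724  0.2625  0.0197] trans after rot [ 0.0018 -0.054   0.1282]
```

In the tool's units: 0.03 m is 1.5, -0.018 m is -0.9, 0.0875 rad is 0.4375.

```bash
python3 jog.py '[[[0,0,0,-0.2875,0.4375,0.033],[0,0,0,-0.2875,0.4375,0.033],[0,0,0,-0.2875,0.4375,0.033],[0,-0.9,1.5,0,0,0],[0,-0.9,1.5,0,0,0]]]'
python3 jog.py '[[[0.09,-0.9,1.5,0,0,0],[0,0,1,0,0,0],[0,0,0.9,0,0,0],[0,0,0,0,0,0],[0,0,0,0,0,0]]]'
python3 jog.py '[[[0,0,0,0,0,0],[0,0,0,0,0,0],[0,0,0,0,0,0]]]'
python3 st.py 73 -58 12; python3 cap.py w3
```

```text
t: 4.58
tool_pos: [0.542, 0.1074, 0.2078]
tcp_rot: [0.982, 0.102, 0.143, 0.071]
force: [0.5, -0.5, -2.7]
gripper_width: 0.0559
gripper_force: 34.2
t: 5.0
tool_pos: [0.559, 0.1164, 0.137]
tcp_rot: [0.983, 0.102, 0.138, 0.071]
force: [-0.2, -0.3, -2.5]
gripper_width: 0.0555
gripper_force: 34.1
t: 5.25
tool_pos: [0.5607, 0.1183, 0.1399]
tcp_rot: [0.982, 0.103, 0.141, 0.07]
force: [-0.3, 0.5, -3.4]
gripper_width: 0.0555
gripper_force: 34.1
t 5.25 tcp in stage mm [ 75.14 -56.22  60.42] F stage [-1.09  1.15 -3.1 ] w 0.0555
rot [-0.0014 -0.0046  0.0017] trans after rot [-0.0021  0.0018  0.0484]
5.25 [0.56071058 0.11830659 0.139946  ] [-0.34333897  0.52870997 -3.42062897]
```

View pics/w3b.png

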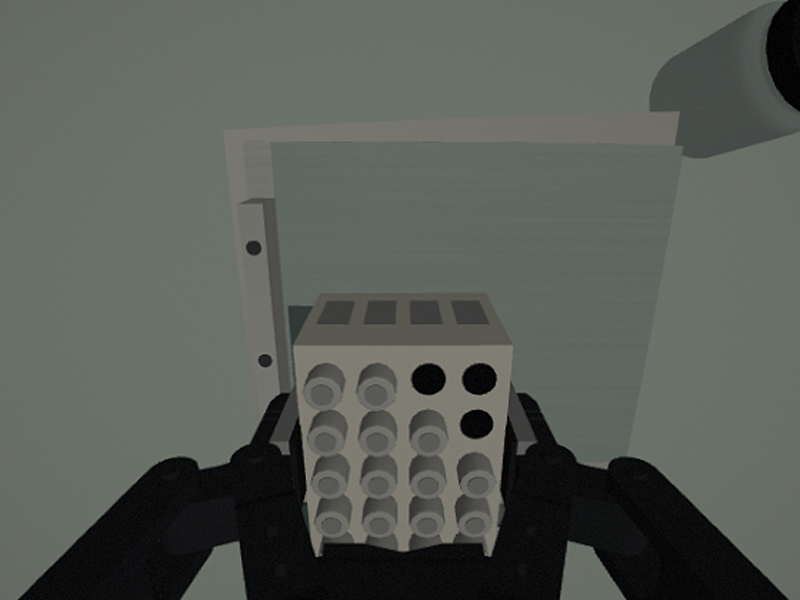

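The rack is held squarely over the stage. The glass back corners are at (272,142) and (682,147), and the side rail end at (238,204); I'll hold the stage model against these.

```bash
python3 - <<'E'
from st import *
import pickle
c=pickle.load(open('w3.pkl','rb'))
print(topix(c,RS.apply(np.array([[.158,0,0],[.158,-.172,0],[.135,0.01,.018],[.135,0,.018]]))+O)/.7)
E
python3 jog.py '[[[-0.1,0.09,1,0,-0.023,0.0085],[0,0,0.6,0,0,0],[0,0,0.3,0,0,0],[0,0,0.15,0,0,0],[0,0,0,0,0,0]]]'
python3 jog.py '[[[0,0,0,0,0,0],[0,0,0,0,0,0],[0,0,0,0,0,0]]]'
python3 st.py 73 -58 8
```

```text
[[270.038371   142.21588303]
 [681.95832787 145.56474496]
 [237.22252905 204.05155028]
 [262.42227051 203.95036605]]
t: 5.72
tool_pos: [0.5696, 0.111, 0.098]
tcp_rot: [0.983, 0.102, 0.137, 0.071]
force: [0.2, 0.2, -2.5]
gripper_width: 0.0555
gripper_force: 34.2
t: 5.97
tool_pos: [0.5705, 0.1118, 0.0996]
tcp_rot: [0.983, 0.102, 0.138, 0.07]
force: [0.0, 0.3, -3.2]
gripper_width: 0.0556
gripper_force: 34.2
t 5.9667 tcp in stage mm [ 72.44 -57.53  18.52] F stage [-0.76  0.82 -3.05] w 0.0556
rot [-0.0016  0.0015  0.0011] trans after rot [0.0006 0.0005 0.0105]
```

In the tool's units: 0.004 m is 0.2, 0.002 m is 0.1.

```bash
python3 jog.py '[[[0,0,0.2,0,0,0],[0,0,0.1,0,0,0],[0,0,0.05,0,0,0],[0,0,0,0,0,0],[0,0,0,0,0,0]]]'; python3 st.py 73 -58 8
python3 jog.py '[[[0,0,0.05,0,0,0],[0,0,0,0,0,0],[0,0,0,0,0,0]]]';python3 st.py 73 -58 8
python3 jog.py '[[[0,0,0.05,0,0,0],[0,0,0,0,0,0],[0,0,0,0,0,0]]]';python3 st.py 73 -58 8
```

```text
t: 6.38
tool_pos: [0.5719, 0.1104, 0.092]
tcp_rot: [0.983, 0.102, 0.137, 0.071]
force: [-0.4, -0.6, -2.0]
gripper_width: 0.0556
gripper_force: 34.2
t 6.3833 tcp in stage mm [ 71.56 -57.82  10.7 ] F stage [-1.05 -0.18 -1.9 ] w 0.0556
rot [-0.0013  0.0034  0.0009] trans after rot [0.0014 0.0002 0.0027]
t: 6.63
tool_pos: [0.5723, 0.1104, 0.0912]
tcp_rot: [0.983, 0.102, 0.137, 0.071]
force: [1.3, 0.2, -1.9]
gripper_width: 0.0554
gripper_force: 34.2
t 6.6333 tcp in stage mm [ 71.7  -57.77   9.83] F stage [ 0.77  0.23 -2.13] w 0.0554
rot [-0.0014  0.0031  0.0009] trans after rot [0.0013 0.0002 0.0018]
t: 6.88
tool_pos: [0.5729, 0.1106, 0.0907]
tcp_rot: [0.983, 0.102, 0.138, 0.07]
force: [-0.1, -0.4, 0.2]
gripper_width: 0.0557
gripper_force: 34.4
t 6.8833 tcp in stage mm [ 72.19 -57.61   9.24] F stage [-0.12 -0.4   0.2 ] w 0.0557
rot [-0.0015  0.0021  0.001 ] trans after rot [0.0008 0.0004 0.0012]
```

In the tool's units: 0.0005 m is 0.025.

```bash
python3 jog.py '[[[0,0,0.025,0,0,0],[0,0,0,0,0,0],[0,0,0,0,0,0],[0,0,0,0,0,0]]]';python3 st.py 73 -58 8
python3 jog.py '[[[0,0,0.025,0,0,0],[0,0,0,0,0,0],[0,0,0,0,0,0],[0,0,0,0,0,0]]]';python3 st.py 73 -58 8
```

```text
t: 7.22
tool_pos: [0.5732, 0.1107, 0.0907]
tcp_rot: [0.983, 0.102, 0.138, 0.07]
force: [-3.2, 0.7, 4.7]
gripper_width: 0.0551
gripper_force: 35.3
t 7.2167 tcp in stage mm [ 72.46 -57.58   9.18] F stage [-1.64  0.42  5.46] w 0.0551
rot [-0.0014  0.0015  0.0011] trans after rot [0.0005 0.0004 0.0012]
t: 7.55
tool_pos: [0.5734, 0.1108, 0.0908]
tcp_rot: [0.983, 0.102, 0.138, 0.071]
force: [-5.3, 1.0, 7.4]
gripper_width: 0.0556
gripper_force: 35.5
t 7.55 tcp in stage mm [ 72.74 -57.5    9.17] F stage [-2.81  0.68  8.65] w 0.0556
rot [-0.0013  0.0009  0.0012] trans after rot [0.0003 0.0005 0.0012]
```

In the tool's units: -0.0006 m is -0.03.

```bash
python3 jog.py '[[[0,0,-0.03,0,0,0],[0,0,0,0,0,0]]]'
python3 jog.py '[[[0,0,0,0,0,0],[0,0,0,0,0,0],[0,0,0,0,0,0],[0,0,0,0,0,0]]]' 0.07
python3 jog.py '[[[0,0,-0.4,0,0,0],[0,0,-0.75,0,0,0],[0,0,-1.25,0,0,0],[0,0,-1.75,0,0,0],[0,0,-1.5,0,0,0]]]'
python3 jog.py '[[[0,0,0,0,0,0],[0,0,0,0,0,0],[0,0,0,0,0,0]]]'
python3 st.py 73 -58 8;python3 cap.py w4
```

```text
t: 7.72
tool_pos: [0.5734, 0.1108, 0.0908]
tcp_rot: [0.983, 0.102, 0.138, 0.07]
force: [-2.7, 0.5, 5.9]
gripper_width: 0.0559
gripper_force: 35.3
t: 8.05
tool_pos: [0.5726, 0.1101, 0.0894]
tcp_rot: [0.983, 0.102, 0.137, 0.071]
force: [1.0, -0.1, -0.2]
gripper_width: 0.0699
gripper_force: 0.2
t: 8.47
tool_pos: [0.5398, 0.1228, 0.1991]
tcp_rot: [0.983, 0.102, 0.137, 0.071]
force: [1.5, 0.6, 0.5]
gripper_width: 0.0699
gripper_force: 0.0
t: 8.72
tool_pos: [0.5402, 0.1222, 0.1974]
tcp_rot: [0.983, 0.102, 0.137, 0.071]
force: [0.8, -0.6, -0.3]
gripper_width: 0.07
gripper_force: 0.0
t 8.7167 tcp in stage mm [ 71.59 -58.44 121.35] F stage [ 0.56 -0.71 -0.56] w 0.07
rot [-0.0006  0.0036  0.0007] trans after rot [ 0.0014 -0.0004  0.1134]
8.7167 [0.54024649 0.12215492 0.19736966] [ 0.81564649 -0.63139237 -0.26621632]
```

View pics/w4b.png

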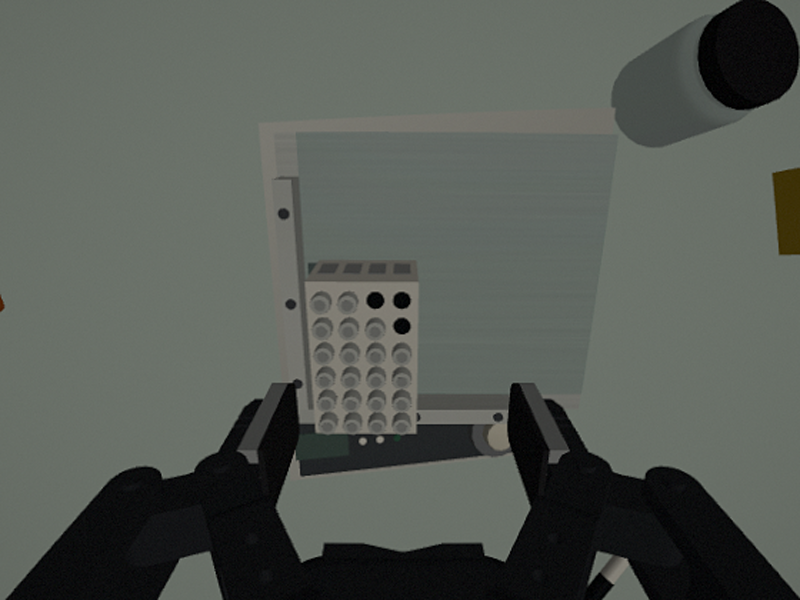

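The rack has slid to the front rail and hangs a few mm short of the side rail. Its top corners are at (306,282), (418,281), (415,433), (316,433).

```bash
cat > loc.py <<'E'
from st import *
import pickle,sys
from scipy.optimize import least_squares
def loc(n,px,h=42):
    c=pickle.load(open(n+'.pkl','rb'));px=np.array(px)*.7
    B=np.array([[44,28,h],[44,-28,h],[-44,-28,h],[-44,28,h]])/1e3
    f=lambda p:(topix(c,RS.apply(R.from_rotvec([0,0,p[2]]).apply(B)+[p[0]/1e3,p[1]/1e3,0])+O)-px).ravel()
    s=least_squares(f,[44,-40,0],x_scale=[1,1,.01]);print(s.x.round(3),f(s.x).round(1))
E
python3 -c "
from loc import *
loc('w4',[[306,281.5],[418,281],[415,433],[316,433]])"
```

```text
[ 4.3874e+01 -3.6959e+01 -3.0000e-03] [-0.7 -0.   0.3  0.7  0.7 -0.1 -0.3 -0.6]
```

```bash
python3 - <<'E'
from plant import robot
print(robot.state()['joint_positions'].round(2))
E
python3 jog.py '[[[0,0,0,0,0,0.6],[0,0,0,0,0,0.6],[0,0,0,0,0,0.6],[0,0,0,0,0,0.6],[0,0,0,0,0,0.6]]]' 0
python3 jog.py '[[[0,0,0,0,0,0.6],[0,0,0,0,0,0.6],[0,0,0,0,0,0.6],[0,0,0,0,0,0.6],[0,0,0,0,0,0.6]]]'
python3 jog.py '[[[0,0,0,0,0,0.6],[0,0,0,0,0,0.6],[0,0,0,0,0,0.6],[0,0,0,0,0,0],[0,0,0,0,0,0]]]'
cat > st2.py <<'E'
import st,sys
from h import *
tilt=float(sys.argv[4]) if len(sys.argv)>4 else 0
st.RT=st.RT*R.from_rotvec([0,0,np.pi/2])*R.from_rotvec([0,tilt,0])
st.go([float(a) for a in sys.argv[1:4]])
E
python3 st2.py 44 -92 60 0.05
python3 -c "
from plant import robot
print(robot.state()['joint_positions'].round(2))"
```

```text
[-0.02  0.21 -0.43  1.8   0.38  0.97 -1.99]
t: 9.18
tool_pos: [0.5396, 0.1218, 0.1953]
tcp_rot: [0.969, -0.196, 0.15, 0.027]
force: [-0.4, 0.2, -0.2]
gripper_width: 0.0091
gripper_force: 0.0
t: 9.6
tool_pos: [0.5392, 0.1211, 0.1928]
tcp_rot: [0.886, -0.438, 0.15, -0.01]
force: [0.3, 0.5, 0.4]
gripper_width: -0.0003
gripper_force: 0.0
t: 10.02
tool_pos: [0.5372, 0.1215, 0.1846]
tcp_rot: [0.858, -0.493, 0.144, -0.012]
force: [0.2, -0.8, -0.1]
gripper_width: 0.0001
gripper_force: 0.0
t 10.0167 tcp in stage mm [ 65.26 -56.37 110.06] F stage [ 0.   -0.78 -0.22] w 0.0001
rot [0.0228 0.0508 0.3248] trans after rot [0.0331 0.0213 0.0518]
[-0.77  0.21  0.44  1.83  0.15  0.93 -3.04]
```

```bash
python3 jog.py '[[[0,0,-0.5,0,0,-0.6],[0,0,0,0,0,-0.6],[0,0,0,0,0,-0.6],[0,0,0,0,0,-0.6],[0,0,0,0,0,-0.6]]]'
python3 jog.py '[[[0,0,0,0,0,-0.6],[0,0,0,0,0,-0.6],[0,0,0,0,0,-0.6],[0,0,0,0,0,-0.6],[0,0,0,0,0,-0.6]]]'
python3 jog.py '[[[0,0,0,0,0,-0.6],[0,0,0,0,0,-0.6],[0,0,0,0,0,-0.6],[0,0,0,0,0,-0.6],[0,0,0,0,0,-0.6]]]'
python3 jog.py '[[[0,0,0,0,0,-0.6],[0,0,0,0,0,-0.6],[0,0,0,0,0,-0.6],[0,0,0,0,0,-0.6],[0,0,0,0,0,-0.6]]]'
python3 jog.py '[[[0,0,0,0,0,-0.6],[0,0,0,0,0,-0.6],[0,0,0,0,0,-0.6],[0,0,0,0,0,0],[0,0,0,0,0,0]]]'
sed -i 's/np.pi\/2/-np.pi\/2/' st2.py
python3 st2.py 44 -92 60 -0.05
python3 -c "
from plant import robot
print(robot.state()['joint_positions'].round(2))"
```

```text
t: 10.43
tool_pos: [0.5352, 0.1218, 0.195]
tcp_rot: [0.966, -0.216, 0.141, 0.03]
force: [0.3, -0.1, -0.3]
gripper_width: -0.0
gripper_force: 0.0
t: 10.85
tool_pos: [0.5353, 0.1216, 0.195]
tcp_rot: [0.986, 0.079, 0.126, 0.071]
force: [0.5, 0.6, 0.3]
gripper_width: -0.0002
gripper_force: 0.0
t: 11.27
tool_pos: [0.5352, 0.1216, 0.1951]
tcp_rot: [0.919, 0.367, 0.1, 0.105]
force: [0.4, -0.4, -0.6]
gripper_width: -0.0
gripper_force: 0.0
t: 11.68
tool_pos: [0.5353, 0.1216, 0.1952]
tcp_rot: [0.77, 0.622, 0.064, 0.13]
force: [-0.5, -0.4, 0.4]
gripper_width: -0.0
gripper_force: 0.0
t: 12.1
tool_pos: [0.5354, 0.1215, 0.1953]
tcp_rot: [0.649, 0.747, 0.041, 0.139]
force: [-0.4, -0.5, 0.3]
gripper_width: 0.0001
gripper_force: 0.0
t 12.1 tcp in stage mm [ 66.35 -57.9  120.72] F stage [-0.37 -0.47  0.35] w 0.0001
rot [-0.0306 -0.0473 -0.0636] trans after rot [-0.031  -0.0224  0.0623]
[-0.47  0.19  0.09  1.81  0.24  0.96 -0.36]
```

```bash
python3 st2.py 44 -92 60 0.05
```

```text
t 12.1 tcp in stage mm [ 66.35 -57.9  120.72] F stage [-0.37 -0.47  0.35] w 0.0001
rot [-0.0273  0.0526 -0.065 ] trans after rot [-0.0371 -0.0224  0.0589]
```

The manual's scale: shifts go in units of 20 mm and turns go in units of 0.2 rad. Converting my numbers, 0.03 m is 1.5, 0.0289 m is 1.445, -0.065 rad is -0.325.

```bash
python3 jog.py '[[[0,0,0,-0.1365,0.263,-0.325],[-0.93,-0.56,0,0,0,0],[-0.925,-0.56,0,0,0,0],[0,0,1.5,0,0,0],[0,0,1.445,0,0,0]]]'
python3 jog.py '[[[0,0,0,0,0,0],[0,0,0,0,0,0],[0,0,0,0,0,0]]]'
python3 st2.py 44 -88 9 0.05
```

```text
t: 12.52
tool_pos: [0.5398, 0.0758, 0.1395]
tcp_rot: [0.622, 0.769, 0.066, 0.131]
force: [0.6, -0.5, -0.2]
gripper_width: -0.0003
gripper_force: 0.0
t: 12.77
tool_pos: [0.5387, 0.0776, 0.1388]
tcp_rot: [0.621, 0.771, 0.064, 0.13]
force: [0.7, 0.3, 1.1]
gripper_width: -0.0
gripper_force: 0.0
t 12.7667 tcp in stage mm [ 45.24 -91.52  61.16] F stage [ 1.03 -0.    0.86] w -0.0
rot [0.0018 0.     0.0023] trans after rot [ 0.0009 -0.0012  0.0523]
```

In the tool's units: 0.025 m is 1.25, 0.015 m is 0.75.

```bash
python3 jog.py '[[[0,-0.05,1.25,0,0,0],[0,0,0.75,0,0,0],[0,0,0.4,0,0,0],[0,0,0.15,0,0,0],[0,0,0,0,0,0]]]'
python3 jog.py '[[[0,0,0,0,0,0],[0,0,0,0,0,0],[0.15,0,0,0,0,0],[0.15,0,0,0,0,0],[0,0,0,0,0,0]]]'
python3 st2.py 44 -67 9 0.05; python3 cap.py w5
```

```text
t: 13.18
tool_pos: [0.552, 0.0741, 0.0894]
tcp_rot: [0.62, 0.771, 0.064, 0.13]
force: [-0.9, 0.7, 0.2]
gripper_width: -0.0003
gripper_force: 0.0
t: 13.6
tool_pos: [0.5503, 0.0809, 0.0884]
tcp_rot: [0.62, 0.771, 0.064, 0.13]
force: [-0.7, -0.3, 0.1]
gripper_width: 0.0
gripper_force: 0.0
t 13.6 tcp in stage mm [ 43.82 -82.01  10.24] F stage [-0.71 -0.22  0.29] w 0.0
rot [ 0.0015 -0.0006  0.0042] trans after rot [0.0149 0.0002 0.002 ]
13.6 [0.55031711 0.0808582  0.08844131] [-0.71541291 -0.33635458  0.1286832 ]
```

View pics/w5b.png

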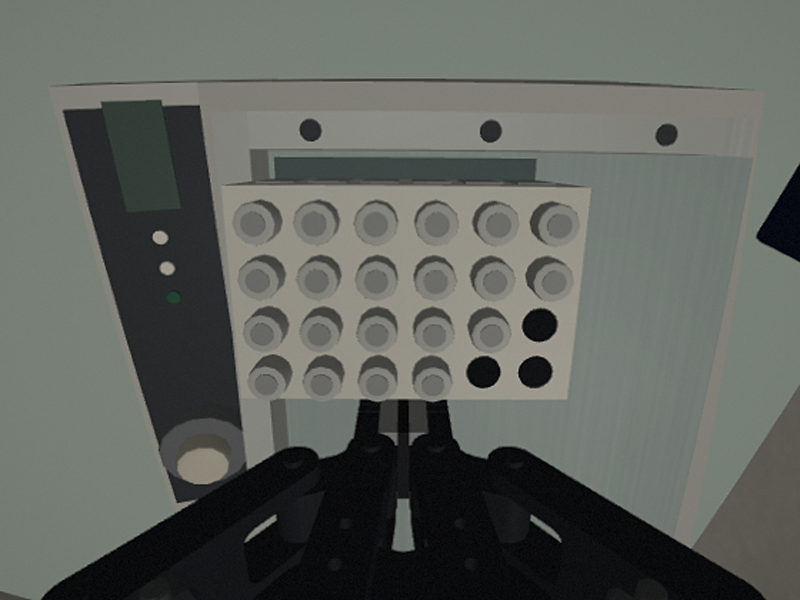

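The fingers stand behind the rack's lower wall, with a gap to the side rail still visible above it. Rack top corners: (222,186), (589,187), (568,399), (243,400); key at (203,466).

```bash
python3 -c "
from loc import *
loc('w5',[[589,187],[568,399],[243,400],[222,186]])"
python3 jog.py '[[[0.1,0,0,0,0,0],[0.1,0,0,0,0,0],[0.05,0,0,0,0,0],[0,0,0,0,0,0],[0,0,0,0,0,0]]]'; python3 st2.py 44 -67 9 0.05
python3 jog.py '[[[0.05,0,0,0,0,0],[0.05,0,0,0,0,0],[0.05,0,0,0,0,0],[0.05,0,0,0,0,0],[0,0,0,0,0,0]]]'; python3 st2.py 44 -67 9 0.05
```

```text
[ 4.4615e+01 -3.7230e+01  5.0000e-03] [-0.1  0.5 -1.1 -0.9  0.9 -1.4  0.3  1.1]
t: 14.07
tool_pos: [0.5493, 0.0845, 0.0874]
tcp_rot: [0.62, 0.771, 0.064, 0.13]
force: [0.4, -0.9, 0.7]
gripper_width: 0.0001
gripper_force: 0.0
t 14.0667 tcp in stage mm [ 43.38 -78.13   9.96] F stage [ 0.34 -1.04  0.46] w 0.0001
rot [0.0005 0.0004 0.0032] trans after rot [0.0111 0.0006 0.0015]
t: 14.48
tool_pos: [0.5485, 0.0886, 0.0869]
tcp_rot: [0.62, 0.771, 0.064, 0.13]
force: [-1.1, 0.1, 0.0]
gripper_width: 0.0003
gripper_force: 0.0
t 14.4833 tcp in stage mm [ 43.44 -73.91  10.21] F stage [-1.01  0.3   0.37] w 0.0003
rot [0.0006 0.0002 0.0032] trans after rot [0.0068 0.0006 0.0015]
```

```bash
python3 jog.py '[[[0.05,0,0,0,0,0],[0.05,0,0,0,0,0],[0.05,0,0,0,0,0],[0,0,0,0,0,0],[0,0,0,0,0,0]]]'; python3 st2.py 44 -67 9 0.05
python3 jog.py '[[[0.05,0,0,0,0,0],[0,0,0,0,0,0],[0.05,0,0,0,0,0],[0,0,0,0,0,0],[0,0,0,0,0,0]]]'; python3 st2.py 44 -67 9 0.05
python3 jog.py '[[[0.05,0,0,0,0,0],[0,0,0,0,0,0],[0,0,0,0,0,0]]]'; python3 st2.py 44 -67 9 0.05
```

```text
t: 14.9
tool_pos: [0.5479, 0.0914, 0.0866]
tcp_rot: [0.62, 0.771, 0.064, 0.13]
force: [-0.1, 0.0, 0.1]
gripper_width: -0.0001
gripper_force: 0.0
t 14.9 tcp in stage mm [ 43.4  -71.09  10.35] F stage [-0.08  0.02  0.18] w -0.0001
rot [0.0006 0.0004 0.0032] trans after rot [0.004  0.0006 0.0016]
t: 15.32
tool_pos: [0.5476, 0.0933, 0.0864]
tcp_rot: [0.62, 0.771, 0.064, 0.13]
force: [0.0, 0.6, -0.5]
gripper_width: 0.0001
gripper_force: 0.0
t 15.3167 tcp in stage mm [ 43.42 -69.15  10.45] F stage [ 0.03  0.68 -0.45] w 0.0001
rot [0.0006 0.0004 0.0031] trans after rot [0.0021 0.0006 0.0016]
t: 15.57
tool_pos: [0.5474, 0.0942, 0.0863]
tcp_rot: [0.62, 0.771, 0.064, 0.13]
force: [0.6, 0.1, 0.4]
gripper_width: -0.0001
gripper_force: 0.0
t 15.5667 tcp in stage mm [ 43.42 -68.17  10.5 ] F stage [ 0.72 -0.03  0.2 ] w -0.0001
rot [0.0006 0.0004 0.0031] trans after rot [0.0011 0.0006 0.0016]
```

```bash
for i in 1; do python3 jog.py '[[[0.05,0,0,0,0,0],[0,0,0,0,0,0],[0,0,0,0,0,0]]]' >/dev/null; python3 st2.py 44 -67 9 0.05|head -1
python3 jog.py '[[[0.05,0,0,0,0,0],[0,0,0,0,0,0],[0,0,0,0,0,0]]]'>/dev/null; python3 st2.py 44 -67 9 0.05|head -1
python3 jog.py '[[[0.05,0,0,0,0,0],[0,0,0,0,0,0],[0,0,0,0,0,0]]]'>/dev/null; python3 st2.py 44 -67 9 0.05|head -1; done; python3 cap.py w6
```

```text
t 15.8167 tcp in stage mm [ 43.36 -67.78  10.48] F stage [-0.61 -0.24 -1.35] w -0.0002
t 16.0667 tcp in stage mm [ 43.41 -67.68  10.52] F stage [-0.89 -4.5   0.44] w -0.0003
t 16.3167 tcp in stage mm [ 43.4  -67.65  10.5 ] F stage [ 0.56 -6.02  0.62] w 0.0005
16.3167 [0.54726789 0.09470913 0.08616885] [ 1.435638   -5.64629616  1.74777442]
```

View pics/w6b.png

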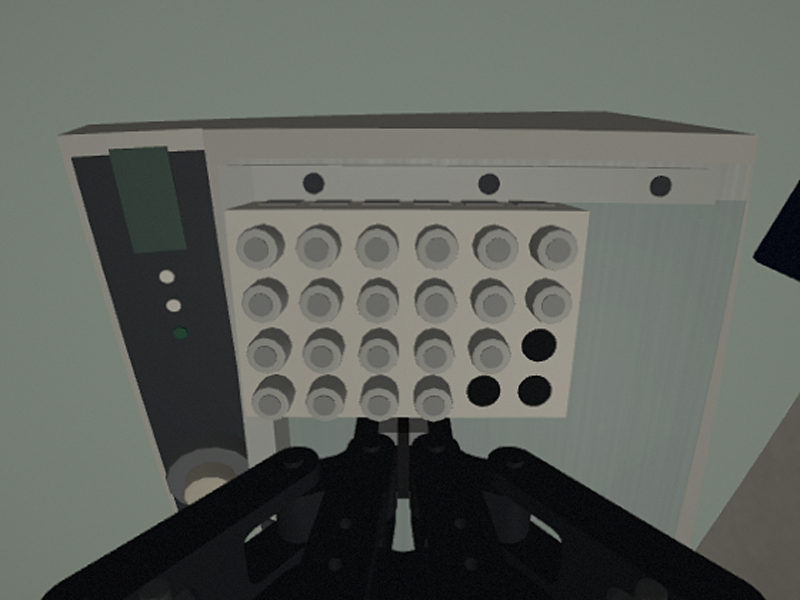

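The rack now stands against the side rail under about 6 N. Top corners: (226,210), (589,211), (567,417), (246,417).

```bash
python3 -c "
from loc import *
loc('w6',[[589,211],[567,417],[246,417],[226,210]])"
python3 -c "
import cv2
im=cv2.convertScaleAbs(cv2.imread('pics/w6.png')[100:310,125:300],alpha=2)
cv2.imwrite('pics/w6c.png',cv2.resize(im,None,fx=2.8,fy=2.8,interpolation=cv2.INTER_CUBIC))"
```

```text
[ 44.765 -28.397   0.   ] [-0.4  0.5 -1.2 -0.8  1.2 -1.   0.4  0.6]
```

View pics/w6c.png

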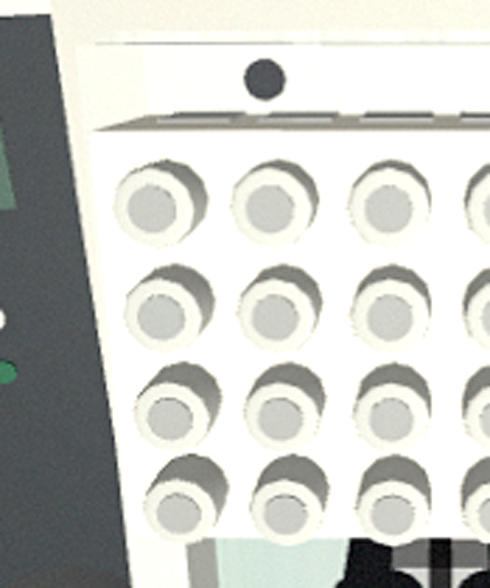

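```bash
python3 jog.py '[[[0,0,0,0,0,0],[0,0,0,0,0,0],[-0.1,0,0,0,0,0],[-0.2,0,0,0,0,0],[-0.4,0,0,0,0,0]]]'
python3 jog.py '[[[0,0,-1,0,0,0],[0,0,-1.75,0,0,0],[0,0,-1.75,0,0,0.25],[0,0,0,0,0,0.6],[0,0,0,0,0,0.6]]]'
python3 jog.py '[[[0,0,0,0,0,0.6],[0,0,0,0,0,0.6],[0,0,0,0,0,0.6],[0,0,0,0,0,0.6],[0,0,0,0,0,0.6]]]'
python3 jog.py '[[[0,0,0,0,0,0.6],[0,0,0,0,0,0.6],[0,0,0,0,0,0.6],[0,0,0,0,0,0.6],[0,0,0,0,0,0.6]]]'
python3 jog.py '[[[0,0,0,0,0,0.4],[0,0,0,0,0,0],[0,0,0,0,0,0]]]'
cat > st3.py <<'E'
import st,sys
from h import *
tilt=float(sys.argv[4])
st.RT=st.RT*R.from_rotvec([0,tilt,0])
st.go([float(a) for a in sys.argv[1:4]])
E
python3 st3.py 112 -28 60 -0.05
```

```text
t: 16.78
tool_pos: [0.5491, 0.0859, 0.0874]
tcp_rot: [0.619, 0.772, 0.064, 0.129]
force: [0.1, 0.0, -0.2]
gripper_width: 0.0
gripper_force: 0.0
t: 17.2
tool_pos: [0.5259, 0.0907, 0.1771]
tcp_rot: [0.727, 0.671, 0.085, 0.12]
force: [-0.2, -0.2, -1.2]
gripper_width: -0.0002
gripper_force: 0.0
t: 17.62
tool_pos: [0.5243, 0.0897, 0.1738]
tcp_rot: [0.893, 0.427, 0.114, 0.089]
force: [0.8, -0.3, -0.2]
gripper_width: -0.0002
gripper_force: 0.0
t: 18.03
tool_pos: [0.5242, 0.0898, 0.1738]
tcp_rot: [0.979, 0.144, 0.135, 0.051]
force: [0.2, -0.2, 0.6]
gripper_width: -0.0001
gripper_force: 0.0
t: 18.28
tool_pos: [0.5243, 0.0895, 0.1738]
tcp_rot: [0.984, 0.108, 0.137, 0.047]
force: [0.3, -1.1, 0.1]
gripper_width: -0.0002
gripper_force: 0.0
t 18.2833 tcp in stage mm [ 43.32 -83.22  99.87] F stage [ 0.01 -1.14 -0.13] w -0.0002
rot [-0.0502 -0.0508  0.0077] trans after rot [ 0.0706 -0.0552  0.0364]
```

In the tool's units: 0.0353 m is 1.765, 0.034 m is 1.7, -0.05 rad is -0.25.

```bash
python3 jog.py '[[[0,0,0,-0.25,-0.25,0.0385],[1.765,-0.775,0,0,0,0],[1.765,-0.775,0,0,0,0],[0,-1.11,0,0,0,0],[0,0,1.7,0,0,0]]]'
python3 jog.py '[[[0,0,0,0,0,0],[0,0,0,0,0,0],[0,0,0,0,0,0]]]'
python3 st3.py 109 -29 9 -0.05
```

```text
t: 18.7
tool_pos: [0.5956, 0.1626, 0.1529]
tcp_rot: [0.985, 0.104, 0.122, 0.068]
force: [0.6, 2.3, -0.0]
gripper_width: 0.0001
gripper_force: 0.0
t: 18.95
tool_pos: [0.5908, 0.1507, 0.1476]
tcp_rot: [0.986, 0.098, 0.115, 0.074]
force: [0.5, 0.1, 1.0]
gripper_width: 0.0003
gripper_force: 0.0
t 18.95 tcp in stage mm [112.49 -31.53  62.67] F stage [ 0.74 -0.2   0.77] w 0.0003
rot [ 0.0009 -0.0007 -0.0029] trans after rot [-0.0008 -0.0025  0.0538]
```

In the tool's units: 0.025 m is 1.25, 0.015 m is 0.75.

```bash
python3 jog.py '[[[0,-0.125,1.25,0,0,0],[0,0,0.75,0,0,0],[0,0,0.45,0,0,0],[0,0,0.2,0,0,0],[0,0,0,0,0,0]]]'
python3 jog.py '[[[0,0,0,0,0,0],[0,0,0,0,0,0],[-0.15,0,0,0,0,0],[0,0,0,0,0,0],[0,0,0,0,0,0]]]'>/dev/null
python3 st3.py 100 -29 9 -0.05
```

```text
t: 19.37
tool_pos: [0.6031, 0.1467, 0.096]
tcp_rot: [0.986, 0.098, 0.115, 0.074]
force: [-0.1, 0.1, 0.4]
gripper_width: 0.0002
gripper_force: 0.0
t 19.7833 tcp in stage mm [106.83 -28.06  10.03] F stage [ 0.1  -0.34  0.74] w 0.0002
rot [ 0.0001 -0.0011 -0.0026] trans after rot [-0.0068  0.0009  0.0014]
```

In the tool's units: -0.002 m is -0.1.

```bash
python3 jog.py '[[[-0.1,0,0,0,0,0],[0,0,0,0,0,0],[-0.1,0,0,0,0,0],[0,0,0,0,0,0],[0,0,0,0,0,0]]]'>/dev/null;python3 st3.py 100 -29 9 -0.05|head -1
python3 jog.py '[[[-0.05,0,0,0,0,0],[0,0,0,0,0,0],[0,0,0,0,0,0]]]'>/dev/null;python3 st3.py 100 -29 9 -0.05|head -1
python3 jog.py '[[[-0.05,0,0,0,0,0],[0,0,0,0,0,0],[0,0,0,0,0,0]]]'>/dev/null;python3 st3.py 100 -29 9 -0.05|head -1
python3 jog.py '[[[-0.05,0,0,0,0,0],[0,0,0,0,0,0],[0,0,0,0,0,0]]]'>/dev/null;python3 st3.py 100 -29 9 -0.05|head -1
python3 jog.py '[[[-0.05,0,0,0,0,0],[0,0,0,0,0,0],[0,0,0,0,0,0]]]'>/dev/null;python3 st3.py 100 -29 9 -0.05|head -1
```

```text
t 20.2 tcp in stage mm [102.57 -28.22   9.7 ] F stage [-0.95 -0.    0.21] w -0.0001
t 20.45 tcp in stage mm [101.74 -28.21   9.79] F stage [0.81 1.02 0.16] w -0.0
t 20.7 tcp in stage mm [100.69 -28.22   9.84] F stage [-0.21  0.39  0.05] w 0.0003
t 20.95 tcp in stage mm [ 99.66 -28.21   9.86] F stage [-0.08  0.09  0.46] w -0.0003
t 21.2 tcp in stage mm [ 99.11 -28.21  10.08] F stage [ 0.81 -0.15  0.07] w -0.0001
```

In the tool's units: -0.0008 m is -0.04.

```bash
python3 jog.py '[[[-0.04,0,0,0,0,0],[0,0,0,0,0,0],[0,0,0,0,0,0]]]'>/dev/null;python3 st3.py 100 -29 9 -0.05|head -1
python3 jog.py '[[[-0.025,0,0,0,0,0],[0,0,0,0,0,0],[0,0,0,0,0,0]]]'>/dev/null;python3 st3.py 100 -29 9 -0.05|head -1
```

```text
t 21.45 tcp in stage mm [ 99.03 -28.21  10.23] F stage [ 2.47  0.03 -0.74] w 0.0003
t 21.7 tcp in stage mm [ 98.94 -28.24  10.4 ] F stage [ 4.45 -0.16 -0.97] w -0.0001
```

In the tool's units: -0.0003 m is -0.015.

```bash
python3 jog.py '[[[-0.015,0,0,0,0,0],[0,0,0,0,0,0],[0,0,0,0,0,0],[0,0,0,0,0,0],[0,0,0,0,0,0]]]'>/dev/null;python3 st3.py 100 -29 9 -0.05|head -1
python3 jog.py '[[[0.05,0,0,0,0,0],[0.1,0,0,0,0,0],[0.2,0,0,0,0,0],[0.25,0,0,0,0,0],[0,0,-1,0,0,0]]]'
python3 jog.py '[[[0,0,-1.75,0,0,0],[0,0,-1.75,0,0,0],[0,0,-1,0,0,0],[0,0,0,0,0,0],[0,0,0,0,0,0]]]'
python3 - <<'E'
from h import *
from plant import robot
import pickle
# key from three views (800-px pictures), stated top height 0.057
for n,p in [('w1',[27,155]),('w4',[498,437]),('w5',[203,466]),('w6',[210,492])]:
    print(n,toworld(pickle.load(open(n+'.pkl','rb')),np.array([p])*.7,.057).round(4))
st=robot.state();M=R.from_quat(st['tcp_rot']);print(st['t'],st['tool_pos'])
D=R.from_euler('Z',.229)*R.from_rotvec([np.pi,0,0]);r=M.inv()*D
k=np.array([.485,.0184,.0])
print('rot',r.as_rotvec(),'trans after, to z=.12',D.inv().apply(np.r_[k[:2],.12]-st['tool_pos']))
E
```

```text
t 22.1167 tcp in stage mm [ 98.99 -28.22  10.55] F stage [ 4.59  0.32 -1.67] w 0.0002
t: 22.53
tool_pos: [0.5949, 0.1476, 0.1106]
tcp_rot: [0.986, 0.098, 0.11, 0.075]
force: [-0.1, -0.3, -0.5]
gripper_width: -0.0004
gripper_force: 0.0
t: 22.95
tool_pos: [0.5759, 0.1612, 0.2025]
tcp_rot: [0.986, 0.098, 0.115, 0.073]
force: [0.6, -0.7, -0.5]
gripper_width: 0.0001
gripper_force: 0.0
w1 [[0.4862 0.0169 0.057 ]]
w4 [[0.4849 0.0212 0.057 ]]
w5 [[0.4859 0.02   0.057 ]]
w6 [[0.4861 0.0213 0.057 ]]
22.95 [0.57589887 0.16117428 0.20250265]
rot [ 0.17206466 -0.2132042  -0.02967488] trans after, to z=.12 [-0.12093615  0.11841262  0.08250265]
```

In the tool's units: -0.024 m is -1.2, 0.0234 m is 1.17, -0.0711 rad is -0.3555.

```bash
python3 jog.py '[[[0,0,0,0.287,-0.3555,-0.0495],[0,0,0,0.287,-0.3555,-0.0495],[0,0,0,0.287,-0.3555,-0.0495],[-1.2,1.17,0,0,0,0],[-1.2,1.17,0,0,0,0]]]'
python3 jog.py '[[[-1.2,1.17,0,0,0,0],[-1.2,1.17,0,0,0,0],[-1.2,1.17,0,0,0,0],[0,0,1.75,0,0,0],[0,0,1.75,0,0,0]]]'
python3 jog.py '[[[0,0,1.75,0,0,0],[0,0,0.75,0,0,0],[0,0,0,0,0,0],[0,0,0,0,0,0],[0,0,0,0,0,0]]]'
python3 - <<'E'
from h import *
from plant import robot
st=robot.state();M=R.from_quat(st['tcp_rot']);D=R.from_euler('Z',.229)*R.from_rotvec([np.pi,0,0])
print((M.inv()*D).as_rotvec().round(4),'to .06',D.inv().apply([.4855,.0200,.06]-st['tool_pos']).round(4))
E
```

```text
t: 23.37
tool_pos: [0.5393, 0.1031, 0.1963]
tcp_rot: [0.993, 0.114, -0.005, 0.002]
force: [-0.6, -0.1, 0.2]
gripper_width: -0.0002
gripper_force: 0.0
t: 23.78
tool_pos: [0.4853, 0.0163, 0.1315]
tcp_rot: [0.994, 0.111, 0.001, 0.001]
force: [0.6, 0.5, -1.5]
gripper_width: 0.0002
gripper_force: 0.0
t: 24.2
tool_pos: [0.4859, 0.0191, 0.0821]
tcp_rot: [0.994, 0.114, -0.0, 0.001]
force: [0.4, -0.6, 0.6]
gripper_width: 0.0001
gripper_force: 0.0
[ 0.001   0.0009 -0.0009] to .06 [-0.0002 -0.0009  0.0221]
```

```bash
python3 jog.py '[[[0,-0.05,0.6,0,0,0],[0,0,0.4,0,0,0],[0,0,0.1,0,0,0],[0,0,0,0,0,0],[0,0,0,0,0,0]]]'
python3 jog.py '[[[0,0,0.05,0,0,0],[0,0,0.05,0,0,0],[0,0,0.05,0,0,0],[0,0,0,0,0,0],[0,0,0,0,0,0]]]'
python3 jog.py '[[[0,0,0.05,0,0,0],[0,0,0.05,0,0,0],[0,0,0,0,0,0],[0,0,0,0,0,0]]]'
python3 jog.py '[[[0,0,0.05,0,0,0],[0,0,0.05,0,0,0],[0,0,0,0,0,0],[0,0,0,0,0,0]]]'
```

```text
t: 24.62
tool_pos: [0.4856, 0.0203, 0.0603]
tcp_rot: [0.993, 0.114, -0.0, 0.0]
force: [-0.1, -0.7, -0.5]
gripper_width: -0.0
gripper_force: 0.0
t: 25.03
tool_pos: [0.4855, 0.0204, 0.057]
tcp_rot: [0.993, 0.114, -0.0, 0.0]
force: [-0.3, 0.1, 1.3]
gripper_width: -0.0
gripper_force: 0.7
t: 25.37
tool_pos: [0.4855, 0.0204, 0.0549]
tcp_rot: [0.993, 0.114, -0.0, 0.0]
force: [0.1, 0.5, 3.0]
gripper_width: -0.0001
gripper_force: 1.4
t: 25.7
tool_pos: [0.4855, 0.0204, 0.0529]
tcp_rot: [0.993, 0.114, -0.0, 0.0]
force: [1.1, 0.7, 3.8]
gripper_width: 0.0002
gripper_force: 2.1
```

In the tool's units: 0.001 m is 0.05.

```bash
python3 jog.py '[[[0,0,0.05,0,0,0],[0,0,0,0,0,0],[0,0,0,0,0,0]]]'
python3 jog.py '[[[0,0,0.05,0,0,0],[0,0,0,0,0,0],[0,0,0,0,0,0]]]'
```

```text
t: 25.95
tool_pos: [0.4855, 0.0204, 0.0521]
tcp_rot: [0.993, 0.114, -0.0, 0.0]
force: [-0.9, 0.3, 5.5]
gripper_width: 0.0003
gripper_force: 3.1
t: 26.2
tool_pos: [0.4855, 0.0204, 0.052]
tcp_rot: [0.993, 0.114, -0.0, 0.0]
force: [-1.9, -0.3, 12.7]
gripper_width: 0.0
gripper_force: 6.2
```

Bottomed out at 52 mm, so the key is pressed. Now I lift, hold the rack position against a fresh picture numerically, and hand in.

```bash
python3 jog.py '[[[0,0,-0.2,0,0,0],[0,0,-0.5,0,0,0],[0,0,-1.5,0,0,0],[0,0,-2,0,0,0],[0,0,-2,0,0,0]]]'
python3 jog.py '[[[-1.75,0,0,0,0,0],[-1.75,0,0,0,0,0],[0,0,0,0,0,0],[0,0,0,0,0,0],[0,0,0,0,0,0]]]'
python3 - <<'E'
from st import *
im=robot.capture('top');c=cam(robot.camera_params('top'));g=cv2.cvtColor(im,cv2.COLOR_RGB2GRAY)
B=np.array([[88,0,42],[88,-56,42],[0,-56,42],[0,0,42]])/1e3
print(robot.state()['t'],robot.state()['force'])
q=topix(c,RS.apply(B)+O);x0,y0=q.min(0).astype(int)-6;x1,y1=q.max(0).astype(int)+7
_,b=cv2.threshold(g[y0:y1,x0:x1],0,255,cv2.THRESH_OTSU);print('pred',q.round(1).tolist(),x0,y0)
for r in b: print(''.join('#' if v else '.' for v in r))
E
```

```text
t: 26.62
tool_pos: [0.483, 0.0202, 0.1747]
tcp_rot: [0.993, 0.114, -0.003, 0.001]
force: [1.6, 1.1, 0.3]
gripper_width: 0.0
gripper_force: 0.0
t: 27.03
tool_pos: [0.4168, 0.0047, 0.1747]
tcp_rot: [0.993, 0.114, -0.001, 0.0]
force: [0.7, 0.1, 0.8]
gripper_width: 0.0
gripper_force: 0.0
27.0833 [ 0.13074928 -0.24864232  0.57217122]
pred [[216.1, 212.4], [237.4, 208.3], [244.9, 242.3], [223.7, 246.1]] 210 202
#######.#################################
#######..################################
#######..################################
#######..################################
########.################################
########..###############################
########..############.........##########
########..#######......#####...##########
#########..#......##########....#########
#########....################...#########
########################..###...#########
###################..##....##...#########
##################....#....##...#########
##################...#########...########
##############################...########
#########################..###...########
###################
[... 750 characters left out ...]
#####################....###
##################################....###
###################################...###
###################################...##.
###################################......
#########################################
#######################################..
#######################################..
########################################.
#######################################..
#####################..################..
#####################################....
#################################........
############################.............
#######################..................
###################......................
###############..........................
```

```bash
python3 -c "
from plant import robot
print(robot.job_done())"
```

```text
the job is handed in; nothing more can be done
None
```

The job is handed in at about 27 s: the rack is home against both rails, pressed snug with about 6 N on the side rail and 4.6 N on the front rail and let go. The read key was bottomed once and released; I don't have the judge's verdict.

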